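# Raise a circuit module out of a lift canister by its pedal

### The job

Take the loose lid off the lift canister by its knob and set it down knob up, wholly on the round blue mat. Only then press the orange pedal fully down to its stop and hold it there for half a second, so that the lift platform carries the green module up out of the pot; let the pedal spring back and stand the module upright on the floor of the black tray. Leave the tip-cleaning pot, flux bottle, parts box and screwdriver where they are.

Things in the scene. Friction and masses are not known exactly. Their poses are not given: they have to be found in the camera images.
- pot: Lift canister, fixed to the bench: grey housing 120 x 120 mm, 60 mm high, with an open round aluminium pot on top (outer diameter 96, inner 88, rim 140 mm above the bench). Origin on the bench under the pot's axis. Its -x axis points to the pedal, which sticks out of the housing's front; z up.
- pot_rim (a point): Centre of the pot's mouth, at rim height (140 mm above the bench).
- pedal (a joint): Angle of the orange pedal in rad: 0 at rest (leaning up), 0.40 fully down at its stop. The hinge lies across the pot's y axis, 75 mm from the pot's axis towards -x and 50 mm above the bench. Spring return; some 10 to 15 N at the pad presses it down.
- pedal_pad (a point): Middle of the upper face of the orange tread (60 mm long, 64 mm wide, 8 mm thick), 85 mm from the hinge; moves with the pedal. At rest about 157 mm from the pot's axis and 73 mm above the bench, with the tread leaning up by 0.22 rad; at the stop about 40 mm above the bench, leaning down by 0.18 rad.
- platform (a joint): Height in m of the blue lift platform (disc of diameter 82 mm) in the pot above its lowest place: 0 at the start (its top 80 mm above the bench, 60 mm below the rim); the pedal at its stop brings it to 0.054 (6 mm below the rim), where it stays by friction when the pedal springs back.
- platform_top (a point): Centre of the platform's upper face.
- lid: Loose aluminium lid with a black knob: disc of diameter 100 mm, 8 mm thick, over a rubber plug of diameter 82 mm, 6 mm deep, that sits in the pot's mouth. Origin at the centre of the plug's underside, z up through the knob. Disc's upper face 14 mm, knob's top 44 mm above the origin. About 150 g.
- lid_knob (a point): On the lid's axis, 36 mm above its origin, in the upper half of the round black knob (diameter 24 to 28 mm, 30 mm tall).
- module: Loose green circuit module with a brass band, 34 (x) x 24 (y) x 40 mm (z), with a thin 7 mm brass connector on top. Origin at the centre of its underside, z up. Starts standing on the platform inside the closed pot, turned any way. About 90 g.
- mat: Round blue mat of diameter 160 mm, 3 mm thick, fixed. Origin at the centre of its underside. It lies on one side of the canister, the tray on the other.
- tray: Black open tray 120 (x) x 100 (y) mm, 12 mm high, walls and floor 4 to 5 mm thick, fixed. Origin at the centre of its underside.
- tray_in (a point): Centre of the tray's inner floor.
- wool_pot: Bystander: dark steel tip-cleaning pot with brass wool, diameter 70 mm, 56 mm high, beside the pedal. Origin at the centre of its underside.
- flux_bottle: Bystander: amber bottle, diameter 44 mm, 105 mm high, beside the pedal. Origin at the centre of its underside.
- parts_box: Bystander: white open parts box, 70 (x) x 50 (y) x 35 mm, beside the housing. Origin at the centre of its underside.
- driver: Bystander: screwdriver with a square orange handle (75 x 20 x 20 mm), lying along its x axis beside the housing; handle from -73 to +3 mm, blade to +70 mm. Origin at its underside.
There are look-alikes about, which are no part of the job. What is meant by the lid is not turquoise, and is the larger of those in its own colour.

How it is judged (in metres and radians):
On the way, in this order (a step that is already met when the one before it is completed fails the run):
1. the lid lies knob up and released, wholly on the round blue mat (horizontal distance between lid and mat below 0.03 m and height (world z) of lid below 0.008 m and angle between lid's own z axis and vertical below 0.1 rad and linear speed of lid below 0.02 m/s and contact force between lid and the fingers below 0.2 N), for 0.2 s.
2. the pedal is held down at its stop and the platform is raised (value of joint pedal above 0.36 rad and value of joint platform above 0.046 m), for 0.4 s.
At the end, for the whole second after the job is handed in: Module upright (0.12 rad) and at rest on the tray floor, within 45 mm (x) and 38 mm (y) of its centre; lid knob up (0.1 rad) on the mat, within 30 mm of its centre; pedal back up (below 0.05 rad) (all of step 1 and x of module in the frame of tray_in between -0.045 and 0.045 m and y of module in the frame of tray_in between -0.038 and 0.038 m and z of module in the frame of tray_in between -0.006 and 0.006 m and angle between module's own z axis and vertical below 0.12 rad and linear speed of module below 0.02 m/s and value of joint pedal below 0.05 rad); the robot touches nothing.
It fails at once if the platform is raised while the lid is still over the pot (value of joint platform above 0.012 m and horizontal distance between lid and pot below 0.06 m).
It fails at once if the tip-cleaning pot is shifted by more than 20 mm or tipped over (distance of wool_pot from where it was at the start of the episode above 0.02 m or angle between wool_pot's own z axis and vertical above 0.5 rad).
It fails at once if the flux bottle is shifted by more than 20 mm or tipped over (distance of flux_bottle from where it was at the start of the episode above 0.02 m or angle between flux_bottle's own z axis and vertical above 0.5 rad).
It fails at once if the small parts box is shifted by more than 20 mm or tipped over (distance of parts_box from where it was at the start of the episode above 0.02 m or angle between parts_box's own z axis and vertical above 0.5 rad).
It fails at once if the screwdriver is shifted by more than 20 mm or tipped over (distance of driver from where it was at the start of the episode above 0.02 m or angle between driver's own z axis and vertical above 0.5 rad).
It also fails if it takes over 72 s, if anything falls off the work surface, if the arm or the gripper's body presses on something with over 40 N, if the wrist force passes 120 N, or if a joint passes its speed limit or range.

### The arm

A 6-joint arm with a two-finger parallel gripper is mounted at the origin on the work surface. World frame = base frame: x ahead of the robot, y to its left, z up, the work surface at z = 0. Lengths are in mm, angles in rad, forces in N, time in s.
With the tool pointing down it reaches from about 275 to 725 mm from the base axis. Payload 5.6 kg.
Tool frame: the origin (TCP) lies on the centre line of the jaws, within the pads' length; the fingertips stand tips_ahead ahead of it and the grasp point (between the pads) lies 11 mm behind it (tips_ahead is the distance from the TCP to the fingertips, in mm); z points along the fingers, y is the line along which they close (so a half turn about z gives the same grasp; the last joint's range is limited). The gripper opens to 85 mm and grips with 20 to 120 N. Pads are 22 mm wide; open, the fingers measure 114 mm over their backs; the gripper's body (76 mm by 85 mm) begins 54 mm behind the grasp point. The pads swing forward as they close: fully open they stand 13 mm farther back than shut.
Start: joints at [-0.96, 0.255, 0.108, 0, -1.424, -0.285], TCP at [176.056, -521.054, 200.983] pointing down, gripper open.
Joint ranges: [-2.95, 2.95], [-1.21, 1.97], [-1.09, 1.5], [-2.87, 1.71], [-2.94, -0.07], [-3.05, 3.05]. Speed limits (rad/s): [2.57, 2.57, 3.14, 3.14, 3.14, 3.14].

### API

Orientations are given as a unit quaternion [w, x, y, z].
In Python, from workcell import * gives the robot as it stands.
- The arm moves only by the tool step_arm, never from a script. Its arguments are lists of equal length, an entry for each row: "slide": the shift along the tool's x, y, z each as a share of 0.1 m, from -1 to 1, a list of three; "delta_rot": the turn, a rotation vector about the tool's x, y, z each as a share of 90 degrees, from -1 to 1, a list of three. A call has 1 to 12 rows; each row is the pose to reach, as a shift and turn from the pose commanded when the call began, along the tool's axes at that moment; what a row does not reach only later rows make up. A row lasts 1/10 s, in which the tool goes at most 50 mm and 8.59 degrees, less where a joint would pass 70% of its speed; a pose out of reach is approached as far as the arm can. A call with a number of a shift or a turn outside -1 to 1 is refused whole. A call with a gripper value outside its range is refused whole. "grip" is the opening, from 0 (shut) to 1 (fully open), set as the call begins (left out, the last holds). The fingers move at their own pace and stop on an object; "squeeze" is the grip in N (left out, the last holds). Time passes only in rows, so rows that repeat a pose let the fingers close. It gives the time, the measured TCP pose, the force, the opening and the grip force at its end, in the units of the state.
- state(): the state, without advancing time (a new reading comes with each control period).
- camera(name): name is "scene" or "top"; returns the picture (400x640x3 uint8, blue, green, red); there is no depth.
- calibration(name): a dict with "fx", "fy", "cx", "cy" (pixels), "k1" (the pictures are not rectified: a ray, as slopes to the right and down, at radius r is drawn at 1 + k1 r^2 times it, then the intrinsics apply), "world_from_camera" (4x4, takes a point from camera to world coordinates). Camera axes: x right, y down, z forward; pixel columns grow to the right and rows downward; lengths in mm; the calibration is good to about 2 mm. A picture is of the moment at which its call begins. calibration takes no time and is no camera call.
- finish_job(): hands the job in; it is judged then, once.
Trained networks look in the newest picture that a camera, given by its name, has taken for a name from the list of things; names that differ only in an ending like _2 or _b are one class to them, and where a whole thing is asked for, a point or a joint stands for the part that bears it (a point fixed in the world has none). Each returns a list of dicts, best first, with "conf" (0 to 1); they miss things now and then, are a little off and sometimes report something else, mostly with a low value. They report only what shows in the picture. A call takes as long as a camera call. They do not tell look-alikes from the thing itself.
- boxes_of(target, camera): "position" ([x, y, z] in mm, in the coordinates of the camera as it stood for that picture, good to about 4 mm: the middle of the surface that is visible of it).
- regions_of(target, camera): "pixels" (400x640 bool, what is visible of it).
- tip_of(target, camera): "position" ([x, y, z] in mm, in the coordinates of the camera as it stood for that picture, good to about 4 mm: a listed point, or the origin of a listed thing).
The state is a dict: "time_s": time; "qpos": joint angles; "qvel": joint speeds; "effort": joint torques, N m; "ee_pos": TCP position; "tool_rot": TCP orientation; "ft_force": force on the tool from outside, world axes, zero at the start; "ft_torque": the same for the moment, N m; "grip_width": finger opening in mm; "finger_force": force on a finger pad.
Only numpy, scipy, OpenCV 4.12 (cv2) and the standard library are available. Lean on these libraries where they do the work, as an engineer would, in place of code of your own. Each camera call takes 0.05 s, during which the arm holds its last target. There are 200 camera calls.

## Working session

There is one attempt and no reset: what is moved stays moved. The work goes in short steps, Python scripts to look and compute and a tool call to move; the robot and the scene stay as the last step left them, time stands still between calls to the robot, and variables do not carry over. Pictures are saved under pics/ and viewed, at most 10 in all, crops included, and the job is handed in when it is done.

Besides the shell and the picture viewer there is one more tool, called after "Call:" as a command line: name --argument value ..., lists and objects as JSON in quotes. step_arm: Moves the arm, as the interface text tells. Shift numbers are shares of 0.1 m and turn numbers shares of 90 degrees, none past 1 either way. Its arguments: {"type":"object","properties":{"slide":{"type":"array","items":{"type":"array","items":{"type":"number"}}},"delta_rot":{"type":"array","items":{"type":"array","items":{"type":"number"}}},"grip":{"type":"number"},"squeeze":{"type":"number"}},"required":["slide","delta_rot"]}

```bash
mkdir -p pics; ls
cat > h.py <<'E'
from workcell import *
import numpy as np, cv2
from scipy.spatial.transform import Rotation as R
def T(c): return np.array(calibration(c)["world_from_camera"])
def w(c,p): return (T(c)@np.append(p,1))[:3]
def ray(c,u,v,z):
    k=calibration(c);K=np.array([[k["fx"],0,k["cx"]],[0,k["fy"],k["cy"]],[0,0,1]])
    q=cv2.undistortPoints(np.array([[[u,v]]],float),K,np.array([k["k1"],0,0,0,0]))[0,0]
    M=T(c);d=M[:3,:3]@np.append(q,1);o=M[:3,3];return o+d*(z-o[2])/d[2]
def px(c,p):
    k=calibration(c);q=np.linalg.inv(T(c))@np.append(p,1);s=q[:2]/q[2];s=s*(1+k["k1"]*(s@s))
    return np.array([k["fx"]*s[0]+k["cx"],k["fy"]*s[1]+k["cy"]])
E
python3 - <<'E'
from h import *
for c in("top","scene"):
    cv2.imwrite(f"pics/{c}1.png",camera(c))
    for n in("pot_rim","pedal_pad","lid","lid_knob","mat","tray","tray_in","wool_pot","flux_bottle","parts_box","driver"):
        for d in tip_of(n,c)[:4]:
            p=w(c,d["position"]);print(c,n,round(d["conf"],2),p.round(),px(c,p).round())
s=state();print(s["time_s"],s["ee_pos"],s["tool_rot"],{k:v for k,v in s.items() if "tip" in k})
E
```

```text
pics
top pedal_pad 0.65 [450.  15.  71.] [320. 270.]
top lid 0.85 [603.  30. 134.] [318. 200.]
top lid 0.55 [ 656. -235.   -1.] [419. 200.]
top lid_knob 0.88 [607.  23. 171.] [321. 194.]
top lid_knob 0.87 [741.  35.  29.] [320. 160.]
top lid_knob 0.59 [ 654. -232.   38.] [421. 197.]
top mat 0.87 [466. 332.  -1.] [198. 257.]
top tray 0.83 [ 478. -313.   -5.] [448. 269.]
top tray_in 0.83 [ 474. -314.    1.] [449. 271.]
top wool_pot 0.7 [439. 107.   4.] [283. 274.]
top wool_pot 0.47 [647. 153.  -1.] [274. 194.]
top flux_bottle 0.8 [453. -80.   1.] [358. 273.]
top parts_box 0.92 [ 638. -104.   -3.] [370. 203.]
top driver 0.69 [646. 154.  -2.] [273. 194.]
scene pot_rim 0.97 [609.  27. 138.] [319. 215.]
scene pot_rim 0.42 [607.  28.  -1.] [319. 240.]
scene pedal_pad 0.73 [448.  11.  70.] [343. 193.]
scene lid 0.79 [605.  26. 134.] [319. 215.]
scene lid 0.79 [ 653. -234.    2.] [250. 212.]
scene lid 0.55 [740.  36.  -4.] [297. 270.]
scene lid_knob 0.66 [606.  22. 171.] [318. 207.]
scene lid_knob 0.66 [ 659. -233.   39.] [247. 206.]
scene lid_knob 0.57 [450.  17.  75.] [344. 194.]
scene lid_knob 0.55 [744.  41.  28.] [297. 267.]
scene mat 0.84 [468. 332.   2.] [421. 256.]
scene mat 0.71 [ 479. -315.    3.] [263. 170.]
scene tray 0.86 [ 481. -314.    1.] [263. 171.]
scene tray_in 0.61 [ 484. -315.    5.] [262. 171.]
scene wool_pot 0.72 [442. 113.   1.] [368. 218.]
scene flux_bottle 0.54 [454. -81.   4.] [319. 194.]
scene flux_bottle 0.54 [469. 332.  -1.] [421. 256.]
scene parts_box 0.76 [ 644. -108.    1.] [280. 227.]
scene driver 0.63 [647. 159.  -1.] [346. 269.]
1.2 [ 176.08178605 -521.056496    200.98141245] [ 1.15899450e-05 -1.62202804e-01  9.86757442e-01 -8.09451290e-06] {}
```

View pics/top1.png

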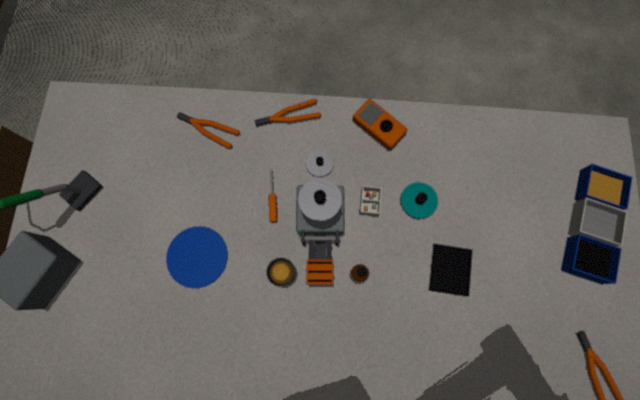

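View pics/scene1.png

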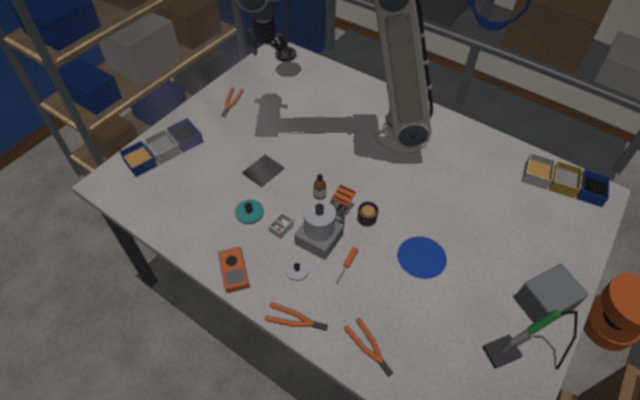

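Run:
```python
from h import *
im=cv2.imread("pics/top1.png");cv2.imwrite("pics/crop1.png",cv2.resize(im[130:300,250:450],(800,680))[:600])
im=im[130:280,250:450];cv2.imwrite("pics/crop1.png",cv2.resize(im,(800,600),interpolation=cv2.INTER_CUBIC))
k=calibration("top");print(k["fx"],T("top").round(2).tolist());print(px("top",[606,27,177]),px("top",[450,14,73]))
```

```text
376.9503452266422 [[0.07, -0.97, 0.24, 393.09], [-1.0, -0.07, 0.01, 5.17], [0.01, -0.24, -0.97, 969.91], [0.0, 0.0, 0.0, 1.0]]
[319.12482629 194.18779064] [320.4100271  270.02228913]
```

View pics/crop1.png

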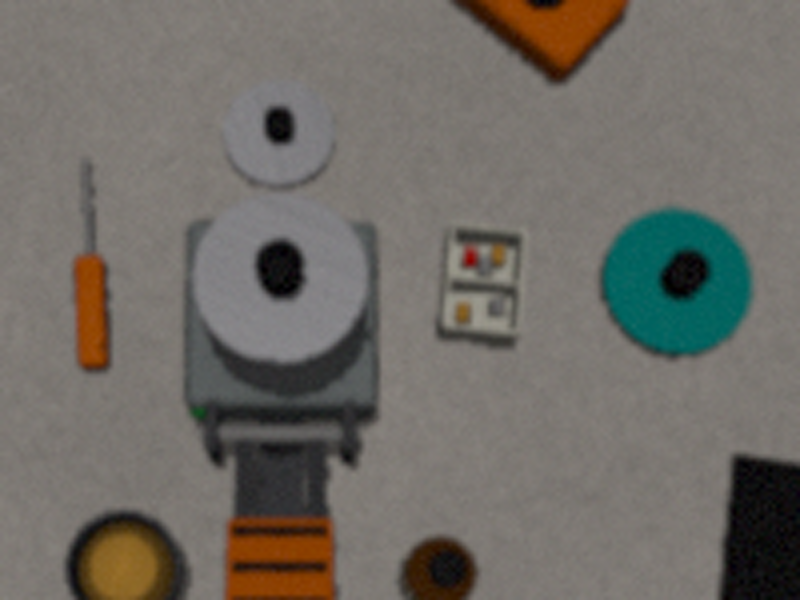

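The lid could be confused with three things in top1: the grey lid on the pot (320,200), the small grey lid (319,163) and the turquoise lid (420,200). The crop shows the one on the pot is the larger grey one, so that is my choice. The blue mat is at (197,257), the tray at (451,269), the pedal at (320,272), the wool pot at (282,272) and the flux bottle at (360,273). The scene view agrees with this layout.

Run:
```python
from h import *
print(list(state().keys()), [n for n in dir(__import__("workcell")) if not n.startswith("_")])
print("disc",ray("top",320.2,199.9,148).round(1),"knobtop",ray("top",320.4,196.2,178).round(1))
for n,z in(("mat",3),("tray",12),("pedal",73),("lid",148)):
  for d in regions_of(n,"top")[:2]:
    m=d["pixels"].astype(np.uint8);c=max(cv2.findContours(m,0,1)[0],key=cv2.contourArea)
    q=np.array([ray("top",*p[0],z)[:2] for p in c],np.float32);print(n,round(d["conf"],2),cv2.minAreaRect(q))
```

```text
['time_s', 'qpos', 'qvel', 'effort', 'ee_pos', 'tool_rot', 'ft_force', 'ft_torque', 'finger_force', 'grip_width'] ['MotionError', 'boxes_of', 'calibration', 'camera', 'finish_job', 'regions_of', 'state', 'tip_of', 'tips_ahead']
disc [600.7  24.5 148. ] knobtop [601.4  23.9 178. ]
mat 0.57 ((465.7457580566406, 332.9947509765625), (156.21249389648438, 158.65016174316406), 36.3304328918457)
mat 0.47 ((548.2625732421875, 22.385475158691406), (258.9133605957031, 129.13662719726562), 4.854515075683594)
tray 0.61 ((477.3885192871094, -312.9414367675781), (105.64363098144531, 123.30903625488281), 84.15613555908203)
tray 0.57 ((466.6348571777344, 331.541015625), (156.6962890625, 154.69540405273438), 50.533836364746094)
pedal 0.75 ((469.199951171875, 17.43115997314453), (103.3026351928711, 63.38618087768555), 3.791930913925171)
lid 0.87 ((616.30322265625, -198.33824157714844), (84.53079223632812, 81.9585189819336), 1.0502349138259888)
lid 0.78 ((689.5913696289062, 32.22745132446289), (61.00534439086914, 62.38029098510742), 3.9078257083892822)
```

Call:
step_arm --slide '[[0, 0, -0.4], [0, 0, -0.4], [0, 0, -0.4], [0, 0, -0.4]]' --delta_rot '[[0, 0, 0.09], [0, 0, 0.18], [0, 0, 0.2074], [0, 0, 0.2074]]' --grip 0.6

```text
time_s: 1.8
ee_pos: [176.1, -521.1, 241.1]
tool_rot: [0.0, 0.0, 1.0, -0.0]
ft_force: [-0.4, 0.1, -0.3]
grip_width: 51.0
finger_force: 0.0
```

Call:
step_arm --slide '[[-0.36, 0.455, 0], [-0.72, 0.91, 0], [-0.72, 0.91, 0], [-0.72, 0.91, 0]]' --delta_rot '[[0, 0, 0], [0, 0, 0], [0, 0, 0], [0, 0, 0]]'

```text
time_s: 2.2
ee_pos: [249.3, -428.6, 241.3]
tool_rot: [0.0, -0.002, 1.0, -0.0]
ft_force: [0.1, -1.1, 0.4]
grip_width: 51.1
finger_force: 0.0
```

Call:
step_arm --slide '[[-0.36, 0.455, 0], [-0.72, 0.91, 0], [-0.72, 0.91, 0], [-0.72, 0.91, 0]]' --delta_rot '[[0, 0, 0], [0, 0, 0], [0, 0, 0], [0, 0, 0]]'

```text
time_s: 2.6
ee_pos: [320.9, -338.2, 240.9]
tool_rot: [-0.0, -0.002, 1.0, 0.0]
ft_force: [-1.3, -1.7, 0.5]
grip_width: 51.4
finger_force: 0.0
```

Call:
step_arm --slide '[[-0.36, 0.455, 0], [-0.72, 0.91, 0], [-0.72, 0.91, 0], [-0.72, 0.91, 0]]' --delta_rot '[[0, 0, 0], [0, 0, 0], [0, 0, 0], [0, 0, 0]]'

```text
time_s: 3.0
ee_pos: [392.7, -247.8, 240.6]
tool_rot: [-0.0, -0.001, 1.0, 0.0]
ft_force: [-0.3, -0.6, 0.0]
grip_width: 51.3
finger_force: 0.0
```

Call:
step_arm --slide '[[-0.36, 0.455, 0], [-0.72, 0.91, 0], [-0.72, 0.91, 0], [-0.72, 0.91, 0]]' --delta_rot '[[0, 0, 0], [0, 0, 0], [0, 0, 0], [0, 0, 0]]'

```text
time_s: 3.4
ee_pos: [464.6, -157.2, 240.3]
tool_rot: [-0.001, -0.001, 1.0, -0.0]
ft_force: [-0.5, -1.0, -0.6]
grip_width: 51.3
finger_force: 0.0
```

Call:
step_arm --slide '[[-0.36, 0.455, 0], [-0.72, 0.91, 0], [-0.72, 0.91, 0], [-0.72, 0.91, 0]]' --delta_rot '[[0, 0, 0], [0, 0, 0], [0, 0, 0], [0, 0, 0]]'

```text
time_s: 3.8
ee_pos: [536.5, -66.5, 240.1]
tool_rot: [-0.001, -0.0, 1.0, -0.0]
ft_force: [-1.2, 0.1, -0.2]
grip_width: 51.2
finger_force: 0.0
```

Call:
step_arm --slide '[[-0.34, 0.455, 0], [-0.67, 0.915, 0], [-0.67, 0.915, 0.2], [-0.67, 0.915, 0.4], [-0.67, 0.915, 0.4], [-0.67, 0.915, 0.4]]' --delta_rot '[[0, 0, 0], [0, 0, 0], [0, 0, 0], [0, 0, 0], [0, 0, 0], [0, 0, 0]]'

```text
time_s: 4.4
ee_pos: [602.8, 23.2, 201.9]
tool_rot: [0.0, 0.001, 1.0, -0.001]
ft_force: [-0.3, 0.2, 0.3]
grip_width: 51.3
finger_force: 0.0
```

Run:
```python
from h import *
print(state()["ee_pos"],state()["ft_force"])
a=camera("top")[120:260,240:400];b=camera("scene")[150:290,240:400]
cv2.imwrite("pics/c2.png",cv2.resize(np.hstack([a,b]),(800,350),interpolation=cv2.INTER_CUBIC))
for c in("top","scene"):
  for n in("lid_knob","lid"):
    for d in tip_of(n,c)[:3]: print(c,n,round(d["conf"],2),w(c,d["position"]).round())
```

```text
[602.77043337  23.16074263 201.86926927] [-0.32980818  0.16743067  0.25423496]
top lid_knob 0.96 [ 656. -231.   35.]
top lid_knob 0.56 [607.  28. 172.]
top lid 0.89 [605.  28. 137.]
top lid 0.56 [ 656. -232.   -2.]
scene lid_knob 0.89 [ 659. -232.   40.]
scene lid_knob 0.83 [604.  22. 173.]
scene lid_knob 0.75 [742.  40.  26.]
scene lid 0.97 [604.  28. 134.]
scene lid 0.91 [ 651. -233.    3.]
scene lid 0.72 [739.  37.  -2.]
```

View pics/c2.png

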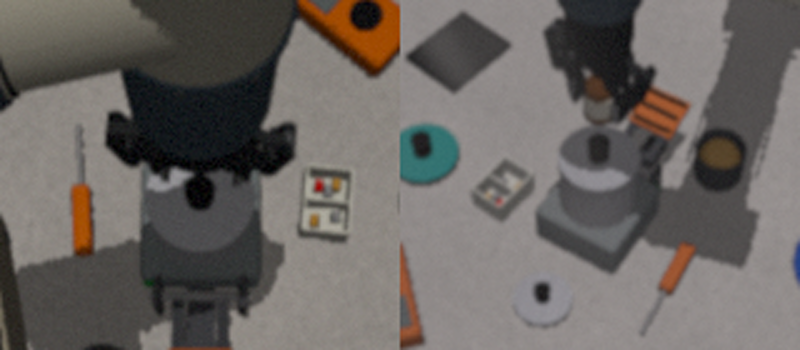

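The picture shows the fingers open to either side of the knob (knob at about (320,196) in top), and the networks agree on roughly (604,25). I'll go down and grip.

Call:
step_arm --slide '[[-0.015, 0.02, 0.15], [-0.015, 0.02, 0.3], [-0.015, 0.02, 0.43], [-0.015, 0.02, 0.43], [-0.015, 0.02, 0.43]]' --delta_rot '[[0, 0, 0], [0, 0, 0], [0, 0, 0], [0, 0, 0], [0, 0, 0]]'

```text
time_s: 5.2
ee_pos: [604.8, 27.3, 158.7]
tool_rot: [0.0, -0.0, 1.0, -0.0]
ft_force: [0.1, -0.3, 0.5]
grip_width: 51.4
finger_force: 0.0
```

Call:
step_arm --slide '[[0, 0, 0], [0, 0, 0], [0, 0, 0], [0, 0, 0], [0, 0, 0], [0, 0, 0], [0, 0, 0]]' --delta_rot '[[0, 0, 0], [0, 0, 0], [0, 0, 0], [0, 0, 0], [0, 0, 0], [0, 0, 0], [0, 0, 0]]' --grip 0 --squeeze 40

```text
time_s: 5.9
ee_pos: [604.5, 27.5, 158.0]
tool_rot: [-0.0, -0.0, 1.0, 0.0]
ft_force: [0.4, -0.3, 0.6]
grip_width: -0.0
finger_force: 0.0
```

Run:
```python
from h import *
a=camera("top")[120:260,240:400];b=camera("scene")[150:290,240:400]
cv2.imwrite("pics/c3.png",cv2.resize(np.hstack([a,b]),(800,350),interpolation=cv2.INTER_CUBIC))
for c in("top","scene"):
  for n in("lid_knob","lid"):
    for d in tip_of(n,c)[:3]: print(c,n,round(d["conf"],2),w(c,d["position"]).round())
print(state()["grip_width"],px("top",[604,27,150]),px("scene",[604,27,150]))
```

```text
top lid_knob 0.84 [ 656. -231.   36.]
top lid_knob 0.57 [608.  26. 171.]
top lid 0.92 [ 659. -236.    1.]
top lid 0.7 [605.  27. 134.]
scene lid_knob 0.77 [ 657. -233.   38.]
scene lid_knob 0.69 [745.  39.  27.]
scene lid_knob 0.56 [604.  24. 171.]
scene lid 0.97 [740.  37.  -2.]
scene lid 0.93 [ 655. -235.    1.]
scene lid 0.92 [605.  27. 134.]
0.43734073766915843 [319.16774007 198.17745012] [319.87075448 211.43834408]
```

View pics/c3.png

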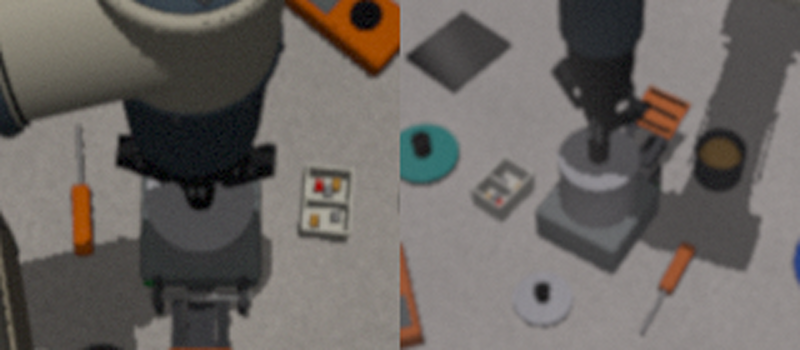

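Run:
```python
from h import *
s=state();e=s["ee_pos"];print(e,s["grip_width"],s["finger_force"],s["tool_rot"],s["effort"])
o=[]
for c in("top","scene"):
  im=camera(c);p=px(c,[604,26,170]).round().astype(int);q=im[p[1]-33:p[1]+32,p[0]-40:p[0]+40]
  o.append(cv2.convertScaleAbs(cv2.resize(q,(400,325),interpolation=cv2.INTER_CUBIC),alpha=2.5,beta=20))
  for z in(150,178): print(c,z,((px(c,[e[0],e[1],z])-p+[40,33])*5).round(), ((px(c,[604,26,z])-p+[40,33])*5).round())
cv2.imwrite("pics/c4.png",np.hstack(o))
```

```text
[604.53190199  27.45231984 157.98255807] 0.43734073766915843 0.0 [-2.23171428e-05 -9.11416661e-06  1.00000000e+00 -3.69928844e-06] [ 1.41723784e-03 -4.53167796e+01  2.35611713e+01  5.31292632e+00
 -1.08403874e-03 -2.03323088e-05]
top 150 [195. 175.] [198. 176.]
top 178 [194. 159.] [198. 160.]
scene 150 [199. 188.] [198. 186.]
scene 178 [200. 160.] [198. 158.]
```

View pics/c4.png

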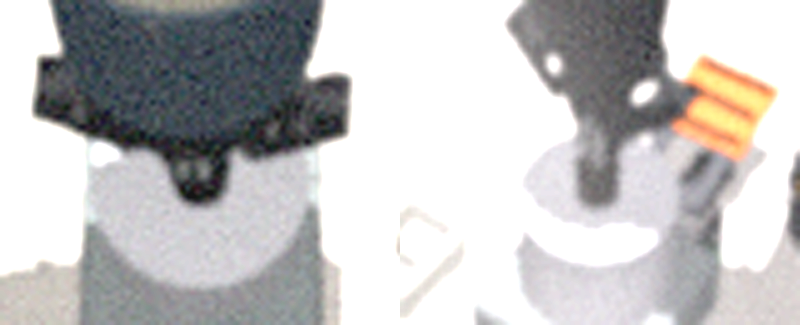

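The picture shows the fingers shut above the knob. The whole knob is visible below the tips (scene crop (597,150–200)), so the real fingertips are about 28 mm higher than tips_ahead = 8 says. I'll check this by touching the knob's top (178 mm) gently with shut fingers.

Call:
step_arm --slide '[[0, 0, 0.01], [0, 0, 0.02], [0, 0, 0.03], [0, 0, 0.03]]' --delta_rot '[[0, 0, 0], [0, 0, 0], [0, 0, 0], [0, 0, 0]]'

```text
time_s: 6.7
ee_pos: [604.4, 27.5, 154.7]
tool_rot: [-0.0, -0.0, 1.0, -0.0]
ft_force: [0.3, -0.3, 0.4]
grip_width: -0.3
finger_force: 0.0
```

Call:
step_arm --slide '[[0, 0, 0.01], [0, 0, 0.02], [0, 0, 0.03], [0, 0, 0.03]]' --delta_rot '[[0, 0, 0], [0, 0, 0], [0, 0, 0], [0, 0, 0]]'

```text
time_s: 7.1
ee_pos: [604.4, 27.5, 151.8]
tool_rot: [-0.0, -0.0, 1.0, -0.0]
ft_force: [-0.3, 0.1, -0.2]
grip_width: 0.0
finger_force: 0.0
```

Call:
step_arm --slide '[[0, 0, 0.01], [0, 0, 0.02], [0, 0, 0.03], [0, 0, 0.03]]' --delta_rot '[[0, 0, 0], [0, 0, 0], [0, 0, 0], [0, 0, 0]]'

```text
time_s: 7.5
ee_pos: [604.4, 27.4, 148.8]
tool_rot: [-0.0, -0.0, 1.0, -0.0]
ft_force: [-0.0, -0.1, 0.2]
grip_width: -0.4
finger_force: 0.0
```

Call:
step_arm --slide '[[0, 0, 0.015], [0, 0, 0.03], [0, 0, 0.04], [0, 0, 0.04]]' --delta_rot '[[0, 0, 0], [0, 0, 0], [0, 0, 0], [0, 0, 0]]'

```text
time_s: 7.9
ee_pos: [604.8, 27.4, 147.8]
tool_rot: [0.001, -0.0, 1.0, -0.0]
ft_force: [-5.8, 1.5, 12.0]
grip_width: 0.2
finger_force: 6.0
```

Contact came at TCP z ≈ 148, so the shut fingertips are 30 mm above the reported TCP height (true z = reported + 38 for the tips). The remaining moves will use that offset.

Call:
step_arm --slide '[[0, -0.01, -0.2], [0, -0.01, -0.2], [0, -0.01, -0.2], [0, -0.01, -0.2], [0, -0.01, -0.2], [0, -0.01, -0.2]]' --delta_rot '[[0, 0, 0], [0, 0, 0], [0, 0, 0], [0, 0, 0], [0, 0, 0], [0, 0, 0]]' --grip 0.6

```text
time_s: 8.5
ee_pos: [604.3, 26.4, 164.4]
tool_rot: [-0.001, 0.0, 1.0, -0.0]
ft_force: [0.2, -1.3, -0.4]
grip_width: 51.4
finger_force: 0.0
```

Call:
step_arm --slide '[[0, 0, 0.15], [0, 0, 0.25], [0, 0, 0.35], [0, 0, 0.41], [0, 0, 0.41], [0, 0, 0.41]]' --delta_rot '[[0, 0, 0], [0, 0, 0], [0, 0, 0], [0, 0, 0], [0, 0, 0], [0, 0, 0]]'

```text
time_s: 9.1
ee_pos: [604.8, 26.4, 124.2]
tool_rot: [0.0, -0.0, 1.0, -0.0]
ft_force: [0.2, 0.1, 0.1]
grip_width: 51.1
finger_force: 0.0
```

Call:
step_arm --slide '[[0, 0, 0], [0, 0, 0], [0, 0, 0], [0, 0, 0], [0, 0, 0], [0, 0, 0]]' --delta_rot '[[0, 0, 0], [0, 0, 0], [0, 0, 0], [0, 0, 0], [0, 0, 0], [0, 0, 0]]' --grip 0 --squeeze 40

```text
time_s: 9.7
ee_pos: [605.0, 26.4, 124.9]
tool_rot: [0.001, -0.0, 1.0, -0.0]
ft_force: [-1.4, 0.8, 6.2]
grip_width: 25.5
finger_force: 39.3
```

Call:
step_arm --slide '[[0, 0, -0.1], [0, 0, -0.3], [0, 0, -0.5], [0, 0, -0.7], [0, 0, -0.7]]' --delta_rot '[[0, 0, 0], [0, 0, 0], [0, 0, 0], [0, 0, 0], [0, 0, 0]]'

```text
time_s: 10.2
ee_pos: [605.9, 26.5, 197.0]
tool_rot: [0.002, -0.0, 1.0, 0.0]
ft_force: [1.0, -0.8, 0.3]
grip_width: 25.0
finger_force: 39.4
```

Call:
step_arm --slide '[[0.1, 0.2, 0], [0.2, 0.4, 0], [0.35, 0.765, 0], [0.35, 0.765, 0]]' --delta_rot '[[0, 0, 0], [0, 0, 0], [0, 0, 0], [0, 0, 0]]'

```text
time_s: 10.6
ee_pos: [567.7, 106.2, 192.9]
tool_rot: [-0.001, -0.002, 1.0, 0.001]
ft_force: [0.1, -0.3, -1.2]
grip_width: 25.1
finger_force: 39.6
```

Call:
step_arm --slide '[[0.15, 0.35, 0], [0.35, 0.765, 0], [0.35, 0.765, 0]]' --delta_rot '[[0, 0, 0], [0, 0, 0], [0, 0, 0]]'

```text
time_s: 10.9
ee_pos: [532.3, 183.2, 192.8]
tool_rot: [-0.001, -0.002, 1.0, 0.0]
ft_force: [-0.5, 0.2, -1.7]
grip_width: 25.1
finger_force: 39.8
```

Call:
step_arm --slide '[[0.15, 0.35, 0], [0.35, 0.765, 0], [0.35, 0.765, 0]]' --delta_rot '[[0, 0, 0], [0, 0, 0], [0, 0, 0]]'

```text
time_s: 11.2
ee_pos: [497.3, 259.5, 192.7]
tool_rot: [-0.001, -0.002, 1.0, 0.0]
ft_force: [0.1, -0.5, -1.6]
grip_width: 25.2
finger_force: 40.0
```

Call:
step_arm --slide '[[0.15, 0.35, 0], [0.3, 0.65, 0], [0.35, 0.765, 0], [0.35, 0.765, 0]]' --delta_rot '[[0, 0, 0], [0, 0, 0], [0, 0, 0], [0, 0, 0]]'

```text
time_s: 11.6
ee_pos: [463.7, 333.3, 192.9]
tool_rot: [-0.001, -0.001, 1.0, -0.001]
ft_force: [-0.1, -0.6, -1.9]
grip_width: 25.2
finger_force: 40.1
```

Run:
```python
from h import *
camera("scene");camera("top")
print(state()["ee_pos"],state()["grip_width"])
for c in("top","scene"):
  for n in("lid","lid_knob","mat"):
    for d in tip_of(n,c)[:4]: print(c,n,round(d["conf"],2),w(c,d["position"]).round())
```

```text
[464.60891949 331.80618067 193.46990594] 25.023446301704755
top lid 0.9 [461. 333. 200.]
top lid 0.88 [ 656. -234.    1.]
top lid 0.69 [743.  37.   1.]
top lid 0.55 [ 477. -317.   -2.]
top lid_knob 0.82 [ 654. -232.   37.]
top lid_knob 0.76 [468. 332. 241.]
top lid_knob 0.71 [739.  36.  27.]
top lid_knob 0.45 [602.  22. 138.]
top mat 0.6 [466. 332.  -0.]
top mat 0.52 [ 640. -101.   -2.]
scene lid 0.89 [465. 334. 202.]
scene lid 0.59 [740.  36.  -2.]
scene lid 0.58 [ 651. -238.    1.]
scene lid_knob 0.74 [744.  37.  24.]
scene lid_knob 0.62 [ 657. -233.   38.]
scene lid_knob 0.29 [605.  29.  82.]
scene mat 0.59 [473. 332.   3.]
```

Call:
step_arm --slide '[[-0.02, 0, 0.3], [-0.02, 0, 0.6], [-0.02, 0, 0.95], [-0.02, 0, 0.95]]' --delta_rot '[[0, 0, 0], [0, 0, 0], [0, 0, 0], [0, 0, 0]]'

```text
time_s: 12.4
ee_pos: [463.7, 329.7, 94.1]
tool_rot: [-0.004, 0.001, 1.0, -0.003]
ft_force: [0.2, -0.0, -2.3]
grip_width: 25.0
finger_force: 40.1
```

Call:
step_arm --slide '[[0, 0, 0.3], [0, 0, 0.6], [0, 0, 0.8], [0, 0, 0.92], [0, 0, 0.92], [0, 0, 0.92]]' --delta_rot '[[0, 0, 0], [0, 0, 0], [0, 0, 0], [0, 0, 0], [0, 0, 0], [0, 0, 0]]'

```text
time_s: 13.0
ee_pos: [467.6, 333.2, 8.6]
tool_rot: [0.001, -0.0, 1.0, 0.001]
ft_force: [0.4, -0.6, -0.8]
grip_width: 25.2
finger_force: 40.1
```

Call:
step_arm --slide '[[0, 0, 0.02], [0, 0, 0.04], [0, 0, 0.06], [0, 0, 0.08], [0, 0, 0.08]]' --delta_rot '[[0, 0, 0], [0, 0, 0], [0, 0, 0], [0, 0, 0], [0, 0, 0]]'

```text
time_s: 13.5
ee_pos: [466.4, 332.2, -1.3]
tool_rot: [-0.0, -0.0, 1.0, -0.0]
ft_force: [-0.6, -0.0, -1.3]
grip_width: 25.0
finger_force: 40.1
```

Call:
step_arm --slide '[[0, 0, 0.01], [0, 0, 0.02], [0, 0, 0.03], [0, 0, 0.04], [0, 0, 0.04]]' --delta_rot '[[0, 0, 0], [0, 0, 0], [0, 0, 0], [0, 0, 0], [0, 0, 0]]'

```text
time_s: 14.0
ee_pos: [466.4, 332.3, -5.2]
tool_rot: [-0.0, 0.0, 1.0, -0.0]
ft_force: [-0.3, 0.1, -2.1]
grip_width: 24.9
finger_force: 40.1
```

Call:
step_arm --slide '[[0, 0, 0.01], [0, 0, 0.02], [0, 0, 0.02]]' --delta_rot '[[0, 0, 0], [0, 0, 0], [0, 0, 0]]'

```text
time_s: 14.3
ee_pos: [466.7, 332.6, -6.1]
tool_rot: [0.0, -0.0, 1.0, 0.0]
ft_force: [-2.4, -0.7, 4.9]
grip_width: 25.1
finger_force: 40.6
```

Call:
step_arm --slide '[[0, 0, 0], [0, 0, 0], [0, 0, 0], [0, 0, -0.1], [0, 0, -0.4], [0, 0, -0.8], [0, 0, -1], [0, 0, -1]]' --delta_rot '[[0, 0, 0], [0, 0, 0], [0, 0, 0], [0, 0, 0], [0, 0, 0], [0, 0, 0], [0, 0, 0], [0, 0, 0]]' --grip 0.6

```text
time_s: 15.1
ee_pos: [468.6, 334.2, 97.7]
tool_rot: [0.003, -0.0, 1.0, 0.003]
ft_force: [-0.1, 0.8, 0.1]
grip_width: 51.6
finger_force: 0.0
```

Run:
```python
from h import *
camera("scene");camera("top")
print(state()["ee_pos"],state()["grip_width"])
for c in("top","scene"):
  for n in("lid","lid_knob","mat","pedal_pad","platform_top","pot_rim","module"):
    for d in tip_of(n,c)[:3]: print(c,n,round(d["conf"],2),w(c,d["position"]).round())
```

```text
[466.59502565 332.6289678   93.67900264] 51.04182435173133
top lid 0.93 [468. 333.   3.]
top lid 0.72 [740.  42.  -1.]
top lid 0.58 [ 656. -233.    0.]
top lid_knob 0.91 [469. 332.  39.]
top lid_knob 0.78 [ 654. -231.   37.]
top lid_knob 0.76 [739.  38.  25.]
top pedal_pad 0.92 [449.  16.  72.]
top platform_top 0.66 [601.  24.  77.]
top pot_rim 0.91 [606.  22. 137.]
top module 0.6 [602.  32.  79.]
scene lid 0.81 [468. 331.   1.]
scene lid 0.79 [ 650. -235.   -0.]
scene lid 0.66 [740.  34.  -3.]
scene lid_knob 0.8 [741.  38.  27.]
scene lid_knob 0.7 [466. 331.  39.]
scene lid_knob 0.65 [ 658. -232.   41.]
scene mat 0.7 [470. 331.  -1.]
scene pot_rim 0.84 [605.  25. 140.]
scene pot_rim 0.28 [468. 333.   2.]
scene module 0.5 [603.  30.  81.]
```

The lid lies at (468,332) with its origin at z ≈ 2, on the mat. Next is the pedal at (449,14).

Call:
step_arm --slide '[[0.02, -0.4, 0], [0.045, -0.8, 0], [0.045, -0.8, 0]]' --delta_rot '[[0, 0, 0], [0, 0, 0], [0, 0, 0]]' --grip 0

```text
time_s: 16.2
ee_pos: [461.2, 248.9, 93.2]
tool_rot: [-0.0, 0.001, 1.0, -0.0]
ft_force: [0.1, -0.1, 0.4]
grip_width: 7.8
finger_force: 0.0
```

Call:
step_arm --slide '[[0.02, -0.4, 0], [0.045, -0.8, 0], [0.045, -0.8, 0]]' --delta_rot '[[0, 0, 0], [0, 0, 0], [0, 0, 0]]'

```text
time_s: 16.5
ee_pos: [456.8, 169.3, 93.2]
tool_rot: [-0.0, 0.001, 1.0, -0.0]
ft_force: [0.7, 0.4, 0.4]
grip_width: -0.1
finger_force: 0.0
```

Call:
step_arm --slide '[[0.02, -0.4, 0], [0.045, -0.8, 0], [0.045, -0.8, 0]]' --delta_rot '[[0, 0, 0], [0, 0, 0], [0, 0, 0]]'

```text
time_s: 16.8
ee_pos: [452.5, 89.8, 93.1]
tool_rot: [-0.0, 0.001, 1.0, -0.0]
ft_force: [-1.0, -0.1, -0.9]
grip_width: -0.1
finger_force: 0.0
```

Call:
step_arm --slide '[[0.02, -0.4, 0], [0.045, -0.79, 0], [0.045, -0.79, 0], [0.045, -0.79, 0.2], [0.045, -0.79, 0.4], [0.045, -0.79, 0.45], [0.045, -0.79, 0.45]]' --delta_rot '[[0, 0, 0], [0, 0, 0], [0, 0, 0], [0, 0, 0], [0, 0, 0], [0, 0, 0], [0, 0, 0]]'

```text
time_s: 17.5
ee_pos: [448.4, 13.9, 47.6]
tool_rot: [-0.001, -0.0, 1.0, -0.0]
ft_force: [0.5, -0.1, 0.4]
grip_width: -0.0
finger_force: 0.0
```

Call:
step_arm --slide '[[0, 0, 0.08], [0, 0, 0.16], [0, 0, 0.24], [0, 0, 0.32], [0, 0, 0.32]]' --delta_rot '[[0, 0, 0], [0, 0, 0], [0, 0, 0], [0, 0, 0], [0, 0, 0]]'

```text
time_s: 18.0
ee_pos: [448.3, 13.8, 16.5]
tool_rot: [-0.0, -0.0, 1.0, 0.0]
ft_force: [-5.1, 1.8, 6.1]
grip_width: 0.1
finger_force: 3.6
```

Call:
step_arm --slide '[[0, 0, 0.02], [0, 0, 0.04], [0, 0, 0.06], [0, 0, 0.06], [0, 0, 0.06]]' --delta_rot '[[0, 0, 0], [0, 0, 0], [0, 0, 0], [0, 0, 0], [0, 0, 0]]'

```text
time_s: 18.5
ee_pos: [448.7, 13.9, 11.4]
tool_rot: [0.0, -0.0, 1.0, 0.0]
ft_force: [-5.5, 1.5, 9.5]
grip_width: -0.4
finger_force: 5.9
```

Call:
step_arm --slide '[[0, 0, 0.015], [0, 0, 0.03], [0, 0, 0.04], [0, 0, 0.04], [0, 0, 0.04]]' --delta_rot '[[0, 0, 0], [0, 0, 0], [0, 0, 0], [0, 0, 0], [0, 0, 0]]'

```text
time_s: 19.0
ee_pos: [449.1, 13.8, 9.4]
tool_rot: [0.001, -0.001, 1.0, 0.0]
ft_force: [-13.7, 2.2, 30.1]
grip_width: -0.4
finger_force: 16.2
```

Call:
step_arm --slide '[[0, 0, 0.005], [0, 0, 0.01], [0, 0, 0.01], [0, 0, 0.01], [0, 0, 0.01], [0, 0, 0.01], [0, 0, 0.01]]' --delta_rot '[[0, 0, 0], [0, 0, 0], [0, 0, 0], [0, 0, 0], [0, 0, 0], [0, 0, 0], [0, 0, 0]]'

```text
time_s: 19.7
ee_pos: [449.1, 13.8, 9.1]
tool_rot: [0.001, -0.001, 1.0, 0.0]
ft_force: [-17.4, 4.5, 37.4]
grip_width: 0.0
finger_force: 20.3
```

Call:
step_arm --slide '[[0, 0, -0.15], [0, 0, -0.3], [0, 0, -0.5], [0, 0, -0.8], [0, 0, -1], [0, 0, -1]]' --delta_rot '[[0, 0, 0], [0, 0, 0], [0, 0, 0], [0, 0, 0], [0, 0, 0], [0, 0, 0]]'

```text
time_s: 20.3
ee_pos: [451.4, 14.3, 108.6]
tool_rot: [0.004, -0.0, 1.0, 0.001]
ft_force: [0.2, 0.2, 0.0]
grip_width: 0.1
finger_force: 0.0
```

Call:
step_arm --slide '[[0, 0, -0.4], [0, 0, -0.8], [0, 0, -1], [0, 0, -1]]' --delta_rot '[[0, 0, 0], [0, 0, 0], [0, 0, 0], [0, 0, 0]]' --grip 0.65

```text
time_s: 20.7
ee_pos: [450.6, 14.0, 208.2]
tool_rot: [0.003, -0.0, 1.0, 0.001]
ft_force: [0.5, 1.1, -1.0]
grip_width: 55.3
finger_force: 0.0
```

Run:
```python
from h import *
o=[]
for c in("top","scene"):
  im=camera(c);p=px(c,[604,26,160]).round().astype(int);q=im[p[1]-33:p[1]+32,p[0]-40:p[0]+40]
  o.append(cv2.convertScaleAbs(cv2.resize(q,(400,325),interpolation=cv2.INTER_CUBIC),alpha=1.7,beta=10));print(p)
cv2.imwrite("pics/c5.png",np.hstack(o))
print(state()["time_s"],state()["ee_pos"])
for c in("top","scene"):
  for n in("module","platform_top","pedal_pad","pot_rim","lid","flux_bottle","wool_pot"):
    for d in tip_of(n,c)[:2]: print(c,n,round(d["conf"],2),w(c,d["position"]).round())
```

```text
[320 197]
[320 209]
20.8 [448.57136636  13.83776783 204.73927663]
top module 0.64 [454. -80.   2.]
top pedal_pad 0.73 [ 638. -103.   -2.]
top lid 0.9 [ 657. -234.    1.]
top lid 0.6 [742.  36.  -4.]
top flux_bottle 0.57 [452. -80.   2.]
scene module 0.72 [602.  27. 134.]
scene platform_top 0.84 [606.  23. 133.]
scene pedal_pad 0.71 [448.  16.  72.]
scene pot_rim 0.92 [607.  25. 143.]
scene lid 0.83 [ 652. -234.   -2.]
scene lid 0.77 [738.  36.  -4.]
scene flux_bottle 0.59 [455. -80.   4.]
scene wool_pot 0.72 [606.  24. 135.]
scene wool_pot 0.71 [444. 112.   1.]
```

View pics/c5.png

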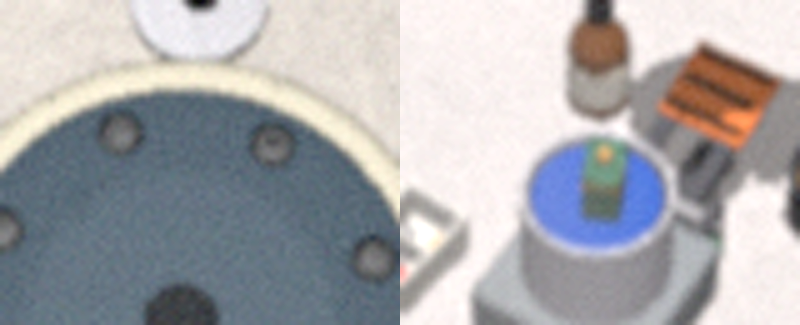

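The module stands on the raised platform (scene crop (603,185)). The arm hides the top view, so I'll move sideways to see its yaw.

Call:
step_arm --slide '[[0, -0.45, 0], [0, -0.9, 0], [0, -0.9, 0]]' --delta_rot '[[0, 0, 0], [0, 0, 0], [0, 0, 0]]'

```text
time_s: 21.8
ee_pos: [448.1, -80.3, 205.0]
tool_rot: [-0.0, 0.002, 1.0, -0.001]
ft_force: [0.3, 0.3, -0.7]
grip_width: 55.4
finger_force: 0.0
```

Call:
step_arm --slide '[[0, -0.35, 0], [0, -0.7, 0], [0, -0.7, 0]]' --delta_rot '[[0, 0, 0], [0, 0, 0], [0, 0, 0]]'

```text
time_s: 22.1
ee_pos: [448.3, -149.1, 204.8]
tool_rot: [-0.0, 0.002, 1.0, -0.0]
ft_force: [0.1, 0.7, 0.1]
grip_width: 55.4
finger_force: 0.0
```

Run:
```python
from h import *
o=[]
for c in("top","scene"):
  im=camera(c);p=px(c,[604,26,165]).round().astype(int);q=im[p[1]-22:p[1]+22,p[0]-24:p[0]+24]
  o.append(cv2.convertScaleAbs(cv2.resize(q,(400,367),interpolation=cv2.INTER_CUBIC),alpha=1.7,beta=10));print(p)
cv2.imwrite("pics/c6.png",np.hstack(o))
print(state()["time_s"],state()["ee_pos"])
for c in("top","scene"):
  for n in("module","pedal_pad"):
    for d in tip_of(n,c)[:2]: print(c,n,round(d["conf"],2),w(c,d["position"]).round())
  for d in regions_of("module",c)[:2]:
    m=d["pixels"].astype(np.uint8);cc=max(cv2.findContours(m,0,1)[0],key=cv2.contourArea)
    print(c,d["conf"],m.sum(),cv2.minAreaRect(cc))
    q=np.array([ray(c,*p[0],174)[:2] for p in cc],np.float32);print(cv2.minAreaRect(q))
```

```text
[320 197]
[320 208]
22.2 [ 448.44164829 -146.84690895  204.80234558]
top module 0.59 [604.  34. 132.]
top 0.62 42 ((315.0577087402344, 189.78846740722656), (4.3145551681518555, 10.394155502319336), 78.69007110595703)
((616.1776123046875, 36.658599853515625), (9.821290016174316, 22.82464599609375), 15.615593910217285)
scene module 0.65 [604.  29. 137.]
scene module 0.47 [455. -81.   4.]
scene pedal_pad 0.79 [450.  13.  72.]
scene 0.59 134 ((320.0, 212.0), (16.0, 8.0), 90.0)
((620.0772094726562, 38.59288024902344), (59.510074615478516, 23.755218505859375), 34.87192153930664)
scene 0.15 668 ((422.00006103515625, 254.00003051757812), (29.698484420776367, 26.870058059692383), 45.0)
((575.532470703125, 353.8552551269531), (83.93814086914062, 85.98009490966797), 79.62581634521484)
```

View pics/c6.png

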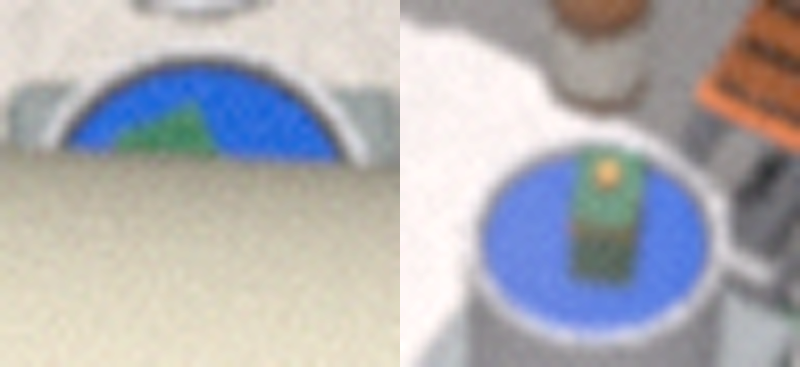

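Call:
step_arm --slide '[[0, -0.45, 0], [0, -0.9, 0], [0, -0.9, 0]]' --delta_rot '[[0, 0, 0], [0, 0, 0], [0, 0, 0]]'

```text
time_s: 22.8
ee_pos: [448.2, -239.8, 204.5]
tool_rot: [-0.001, 0.002, 1.0, -0.0]
ft_force: [0.6, -0.0, 0.3]
grip_width: 55.5
finger_force: 0.0
```

Run:
```python
from h import *
im=camera("top");p=px("top",[604,26,165]).round().astype(int);q=im[p[1]-22:p[1]+22,p[0]-24:p[0]+24]
cv2.imwrite("pics/c7.png",cv2.convertScaleAbs(cv2.resize(q,(655,600),interpolation=cv2.INTER_CUBIC),alpha=1.7,beta=10))
h=im.astype(int);g=((h[...,1]>h[...,0]*1.15)&(h[...,1]>h[...,2]*1.15)).astype(np.uint8);mk=np.zeros_like(g);mk[p[1]-22:p[1]+22,p[0]-24:p[0]+24]=1;g*=mk
cc=max(cv2.findContours(g,0,1)[0],key=cv2.contourArea);print(p,g.sum(),cv2.minAreaRect(cc))
print(cv2.minAreaRect(np.array([ray("top",*a[0],174)[:2] for a in cc],np.float32)))
for n in("module","platform_top"):
    for d in tip_of(n,"top")[:2]: print(n,round(d["conf"],2),w("top",d["position"]).round())
print(state()["ee_pos"])
```

```text
[320 197] 144 ((317.35345458984375, 197.49139404296875), (16.413307189941406, 10.241903305053711), 66.80140686035156)
((599.2362670898438, 30.47944450378418), (36.716712951660156, 22.4448299407959), 26.392566680908203)
module 0.81 [602.  32. 135.]
module 0.37 [449.  14.  74.]
platform_top 0.56 [603.  26. 132.]
[ 448.56013607 -236.23763824  204.86132211]
```

View pics/c7.png

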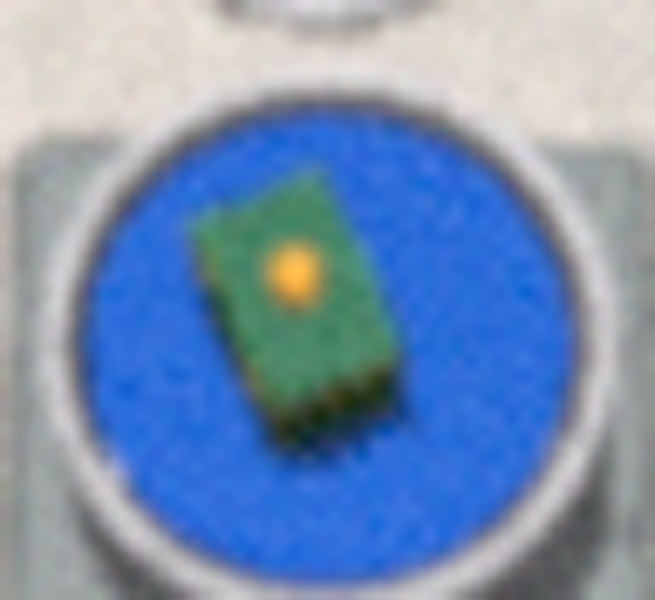

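The top crop shows the module's top face centred at about (317,196), with its long axis turned about 25° in world. I put it at (604,31), and I'll grip across the 24 mm faces.

Call:
step_arm --slide '[[-0.26, 0.45, 0], [-0.52, 0.89, 0], [-0.52, 0.89, 0]]' --delta_rot '[[0, 0, 0], [0, 0, 0], [0, 0, 0]]'

```text
time_s: 23.25
ee_pos: [502.5, -142.5, 204.7]
tool_rot: [0.0, -0.003, 1.0, 0.001]
ft_force: [0.4, 0.7, -0.2]
grip_width: 55.7
finger_force: 0.0
```

Call:
step_arm --slide '[[-0.26, 0.45, 0], [-0.52, 0.89, 0], [-0.52, 0.89, 0]]' --delta_rot '[[0, 0, 0], [0, 0, 0], [0, 0, 0]]'

```text
time_s: 23.55
ee_pos: [554.0, -53.3, 204.2]
tool_rot: [-0.0, -0.003, 1.0, 0.001]
ft_force: [-0.0, 0.1, -1.2]
grip_width: 55.4
finger_force: 0.0
```

Call:
step_arm --slide '[[-0.26, 0.45, 0], [-0.52, 0.89, 0], [-0.52, 0.89, 0], [-0.52, 0.89, 0], [-0.52, 0.89, 0], [-0.52, 0.89, 0], [-0.52, 0.89, 0]]' --delta_rot '[[0, 0, -0.07], [0, 0, -0.14], [0, 0, -0.21], [0, 0, -0.278], [0, 0, -0.278], [0, 0, -0.278], [0, 0, -0.278]]'

```text
time_s: 24.25
ee_pos: [604.3, 30.4, 205.3]
tool_rot: [0.0, -0.216, 0.976, -0.0]
ft_force: [0.4, -0.6, 0.0]
grip_width: 55.5
finger_force: 0.0
```

Run:
```python
from h import *
s=state();r=R.from_quat(np.roll(s["tool_rot"],-1));d=np.array([604,31,115])-s["ee_pos"]
print(s["time_s"],s["ee_pos"],(r.inv().apply(d)/100).round(3),np.degrees(np.arctan2(*r.apply([0,1,0])[1::-1])))
```

```text
24.25 [604.29814716  30.38415133 205.34386949] [0.001 0.007 0.903] 114.90598587809085
```

Call:
step_arm --slide '[[0, 0, 0.3], [0, 0, 0.5], [0, 0, 0.7], [0, 0, 0.8], [0, 0, 0.9], [0, 0, 0.9], [0, 0, 0.9]]' --delta_rot '[[0, 0, 0], [0, 0, 0], [0, 0, 0], [0, 0, 0], [0, 0, 0], [0, 0, 0], [0, 0, 0]]'

```text
time_s: 24.95
ee_pos: [605.0, 30.4, 115.8]
tool_rot: [0.001, -0.216, 0.976, -0.0]
ft_force: [-0.2, 0.5, 0.5]
grip_width: 55.8
finger_force: 0.0
```

Call:
step_arm --slide '[[0, 0, 0], [0, 0, 0], [0, 0, 0], [0, 0, 0], [0, 0, 0], [0, 0, 0], [0, 0, 0]]' --delta_rot '[[0, 0, 0], [0, 0, 0], [0, 0, 0], [0, 0, 0], [0, 0, 0], [0, 0, 0], [0, 0, 0]]' --grip 0 --squeeze 35

```text
time_s: 25.65
ee_pos: [605.0, 30.5, 115.3]
tool_rot: [0.001, -0.217, 0.976, -0.0]
ft_force: [1.1, 0.1, 1.7]
grip_width: 23.9
finger_force: 36.3
```

Call:
step_arm --slide '[[0, 0, -0.1], [0, 0, -0.3], [0, 0, -0.55], [0, 0, -0.8], [0, 0, -0.8], [0, 0, -0.8], [0, 0, -0.8], [0, 0, -0.8]]' --delta_rot '[[0, 0, 0], [0, 0, 0], [0, 0, 0.05], [0, 0, 0.12], [0, 0, 0.2], [0, 0, 0.278], [0, 0, 0.278], [0, 0, 0.278]]'

```text
time_s: 26.45
ee_pos: [604.2, 30.4, 194.8]
tool_rot: [-0.0, -0.002, 1.0, -0.0]
ft_force: [-0.5, 0.2, -1.3]
grip_width: 23.8
finger_force: 36.2
```

Call:
step_arm --slide '[[0.1, -0.2, 0], [0.2, -0.5, 0], [0.32, -0.86, 0], [0.32, -0.86, 0]]' --delta_rot '[[0, 0, 0], [0, 0, 0], [0, 0, 0], [0, 0, 0]]'

```text
time_s: 26.85
ee_pos: [571.2, -58.9, 195.5]
tool_rot: [-0.0, 0.0, 1.0, -0.001]
ft_force: [-0.0, 0.4, -1.0]
grip_width: 23.4
finger_force: 36.2
```

Call:
step_arm --slide '[[0.15, -0.4, 0], [0.32, -0.86, 0], [0.32, -0.86, 0]]' --delta_rot '[[0, 0, 0], [0, 0, 0], [0, 0, 0]]'

```text
time_s: 27.15
ee_pos: [538.7, -145.5, 195.4]
tool_rot: [-0.0, 0.001, 1.0, -0.001]
ft_force: [1.0, 0.5, -0.3]
grip_width: 23.5
finger_force: 36.2
```

Call:
step_arm --slide '[[0.15, -0.4, 0], [0.32, -0.86, 0], [0.32, -0.86, 0]]' --delta_rot '[[0, 0, 0], [0, 0, 0], [0, 0, 0]]'

```text
time_s: 27.45
ee_pos: [506.6, -231.4, 195.1]
tool_rot: [-0.001, 0.001, 1.0, -0.001]
ft_force: [-0.2, 1.0, -1.9]
grip_width: 23.8
finger_force: 36.2
```

Call:
step_arm --slide '[[0.15, -0.35, 0], [0.25, -0.65, 0], [0.32, -0.86, 0], [0.32, -0.86, 0], [0.32, -0.86, 0]]' --delta_rot '[[0, 0, 0], [0, 0, 0], [0, 0, 0], [0, 0, 0], [0, 0, 0]]'

```text
time_s: 27.95
ee_pos: [476.6, -313.4, 194.7]
tool_rot: [-0.0, -0.0, 1.0, 0.0]
ft_force: [0.1, 0.4, -1.0]
grip_width: 24.1
finger_force: 36.2
```

Run:
```python
from h import *
camera("top");camera("scene")
s=state();print(s["time_s"],s["ee_pos"],s["tool_rot"].round(3) if hasattr(s["tool_rot"],"round") else s["tool_rot"])
for c in("top","scene"):
  for n in("module","tray_in"):
    for d in tip_of(n,c)[:2]: print(c,n,round(d["conf"],2),w(c,d["position"]).round())
```

```text
28.05 [ 476.91258511 -312.70770374  194.8822036 ] [-0.    -0.001  1.     0.   ]
scene module 0.68 [ 478. -311.  215.]
scene tray_in 0.83 [ 485. -319.    9.]
scene tray_in 0.61 [ 480. -318.    2.]
```

Call:
step_arm --slide '[[-0.02, -0.02, 0.3], [-0.02, -0.02, 0.6], [-0.02, -0.02, 0.95], [-0.02, -0.02, 0.95]]' --delta_rot '[[0, 0, 0], [0, 0, 0], [0, 0, 0], [0, 0, 0]]'

```text
time_s: 28.65
ee_pos: [475.4, -313.3, 95.1]
tool_rot: [-0.004, 0.0, 1.0, 0.002]
ft_force: [-0.8, 0.7, -1.2]
grip_width: 23.7
finger_force: 36.2
```

Call:
step_arm --slide '[[0, 0, 0.3], [0, 0, 0.6], [0, 0, 0.8], [0, 0, 0.95], [0, 0, 1.0], [0, 0, 1.0], [0, 0, 1.0]]' --delta_rot '[[0, 0, 0], [0, 0, 0], [0, 0, 0], [0, 0, 0], [0, 0, 0], [0, 0, 0], [0, 0, 0]]'

```text
time_s: 29.35
ee_pos: [479.8, -316.1, 1.7]
tool_rot: [0.001, -0.0, 1.0, -0.001]
ft_force: [0.9, 0.1, -0.1]
grip_width: 23.7
finger_force: 36.2
```

Call:
step_arm --slide '[[0, 0, 0.03], [0, 0, 0.06], [0, 0, 0.09], [0, 0, 0.11], [0, 0, 0.11]]' --delta_rot '[[0, 0, 0], [0, 0, 0], [0, 0, 0], [0, 0, 0], [0, 0, 0]]'

```text
time_s: 29.85
ee_pos: [478.2, -315.5, -11.4]
tool_rot: [-0.0, 0.0, 1.0, 0.0]
ft_force: [-0.1, -0.3, -0.9]
grip_width: 23.8
finger_force: 36.2
```

Call:
step_arm --slide '[[0, 0, 0.01], [0, 0, 0.02], [0, 0, 0.03], [0, 0, 0.03]]' --delta_rot '[[0, 0, 0], [0, 0, 0], [0, 0, 0], [0, 0, 0]]'

```text
time_s: 30.25
ee_pos: [478.4, -315.5, -14.2]
tool_rot: [-0.0, 0.0, 1.0, 0.0]
ft_force: [-0.0, -0.1, -1.4]
grip_width: 23.6
finger_force: 36.2
```

Call:
step_arm --slide '[[0, 0, 0.01], [0, 0, 0.02], [0, 0, 0.02]]' --delta_rot '[[0, 0, 0], [0, 0, 0], [0, 0, 0]]'

```text
time_s: 30.55
ee_pos: [478.7, -315.7, -14.6]
tool_rot: [0.0, -0.0, 1.0, -0.0]
ft_force: [-2.8, 2.8, 8.6]
grip_width: 23.8
finger_force: 37.1
```

Contact came at the expected height. I'll release and retreat upward, then sideways for a clear view.

Call:
step_arm --slide '[[0, 0, -0.01], [0, 0, -0.01], [0, 0, -0.01], [0, 0, -0.01], [0, 0, -0.01], [0, 0, -0.2], [0, 0, -0.5], [0, 0, -0.9], [0, 0, -1], [0, 0, -1]]' --delta_rot '[[0, 0, 0], [0, 0, 0], [0, 0, 0], [0, 0, 0], [0, 0, 0], [0, 0, 0], [0, 0, 0], [0, 0, 0], [0, 0, 0], [0, 0, 0]]' --grip 0.65

```text
time_s: 31.55
ee_pos: [479.9, -316.1, 86.1]
tool_rot: [0.002, -0.0, 1.0, -0.001]
ft_force: [-0.1, 0.2, -0.6]
grip_width: 55.3
finger_force: 0.0
```

Call:
step_arm --slide '[[0, 0, -0.4], [0, 0, -0.8], [0.3, 0.3, -1], [0.6, 0.6, -1], [0.9, 0.9, -1], [0.9, 0.9, -1]]' --delta_rot '[[0, 0, 0], [0, 0, 0], [0, 0, 0], [0, 0, 0], [0, 0, 0], [0, 0, 0]]'

```text
time_s: 32.15
ee_pos: [384.6, -222.8, 182.8]
tool_rot: [-0.001, -0.001, 1.0, 0.001]
ft_force: [0.4, -0.3, -0.1]
grip_width: 55.3
finger_force: 0.0
```

Run:
```python
from h import *
t=camera("top");s=camera("scene")
q=lambda i:cv2.resize(i,(400,300),interpolation=cv2.INTER_CUBIC)
p=px("scene",[478,-314,20]).astype(int)
cv2.imwrite("pics/c8.png",np.hstack([q(t[180:330,300:500]),q(s[p[1]-30:p[1]+30,p[0]-40:p[0]+40])]))
st=state();print(st["time_s"],st["ee_pos"],st["ft_force"],st["finger_force"])
for c in("top","scene"):
  for n in("module","tray_in","lid","pedal_pad","wool_pot","flux_bottle","parts_box","driver"):
    for d in tip_of(n,c)[:3]: print(c,n,round(d["conf"],2),w(c,d["position"]).round())
```

```text
32.25 [ 387.76297537 -224.93989366  183.19878924] [0.54193923 0.06613092 0.07415726] 0.0
top module 0.46 [645. 156.   1.]
top lid 0.93 [744.  40.  -1.]
top lid 0.91 [ 656. -234.    3.]
top lid 0.72 [464. 335.   4.]
top pedal_pad 0.7 [448.  16.  72.]
top wool_pot 0.97 [436. 111.   3.]
top parts_box 0.91 [ 640. -102.   -3.]
top parts_box 0.45 [608.  23. 132.]
top driver 0.76 [643. 156.  -1.]
top driver 0.65 [440. 111.   0.]
scene module 0.61 [ 479. -316.    5.]
scene tray_in 0.76 [ 487. -317.    4.]
scene lid 0.71 [ 652. -234.   -1.]
scene lid 0.63 [739.  39.  -2.]
scene lid 0.56 [468. 331.   2.]
scene wool_pot 0.93 [441. 110.   2.]
scene flux_bottle 0.64 [454. -82.   2.]
scene flux_bottle 0.46 [467. 333.   4.]
scene parts_box 0.58 [ 641. -107.    1.]
scene driver 0.44 [650. 156.   1.]
```

View pics/c8.png

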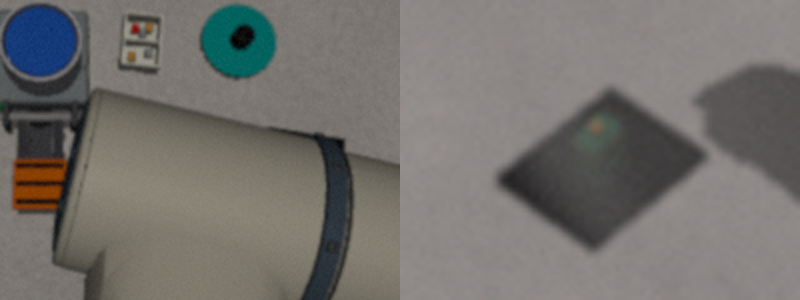

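The scene crop shows the module standing upright in the tray (about (598,130)). The pedal is up, the lid is on the mat and the bystanders have not moved. I'm handing in.

```bash
python3 -c "
from workcell import *
print(finish_job())"
```

```text
the job is handed in; nothing more can be done
None
```

I handed the job in at about 32 s: the lid is knob up on the mat, the pedal was held at its stop and has sprung back, and the module stands upright in the tray. `finish_job()` gave no verdict, so this rests on my last camera check, which also showed the bystanders where they were.

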